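Vent and open the sample carrier, and hold its gate wide

TASK

The insulated sample carrier travelled on dry ice, so open it in two steps to let it vent: pinch the two red tabs of the main catch so that the gate springs ajar onto its safety catch, then pinch the two yellow tabs of the safety catch to free it. Take the gate by its steel pull bar, swing it past its half-open check until it stands at least square to the opening, and finish still gripping the bar and holding the gate there, because it swings back when let go. Leave the bottle, the tip box and the beaker where they stand.

Things in the scene. Friction and masses are not known exactly. Their poses are not given: they have to be found in the camera images.
- carrier: White insulated sample carrier with navy gate, 290 x 200 x 190 mm (x, y, z), fixed to the bench. Origin: centre of its underside, at bench level. Its x runs along the gate, from the hinge end to the free end; the gate closes its -y face; z up. Its flat top lies 190 mm above the bench. It stands at different places and yaws.
- main_grip (a point): Midpoint between the two upright red tabs of the main catch, on the carrier's top near the gate's free end; 220 mm above the bench, 12 mm below the tabs' tops. Each tab is 6 mm thick, 24 mm wide (along carrier y), its foot 4 mm above the carrier's top; outer faces 54 mm apart along carrier x, the line of the pinch. A dark block 8 mm thick, 25 mm high, stands between them.
- safe_grip (a point): The same point of the safety catch: two yellow tabs, same sizes, 120 mm nearer the hinge end. It does nothing while the gate is shut; once the main catch is released the gate springs ajar by about 0.10 rad and stops on it; pinching it then lets the gate spring on to about 0.36 rad, clear of both catches.
- gate_hinge (a point): Point on the gate's vertical hinge axis at the height of the carrier's top (190 mm); in the carrier's frame 130 mm to -x and 113 mm to -y. The gate is 268 mm long, 22 mm thick and reaches from 12 to 190 mm above the bench.
- gate (a joint): Opening angle of the gate about its vertical hinge, rad: 0 shut, 1.57 square to the opening, stop at 1.85; the free end swings away from the carrier's -y face. A hinge spring (0.5 Nm/rad) drives it towards 0.36 rad. A sprung check must be pushed past between about 0.45 and 1.0 rad (about 6 N at the bar); let go beyond it, the gate falls back to about 0.95. Holding it at 1.6 takes about 4 N.
- bar_grip (a point): Grasp point on the axis of the gate's steel pull bar: an upright round bar 14 mm in diameter, top end 15 mm above this point, free-ended above its upper post, which is 45 mm below this point; 35 mm of free gap to the gate. 190 mm above the bench; from the hinge 170 mm along the gate and 53 mm out (-y), turned by minus the opening angle about the vertical as the gate opens.
- main_a (a joint): How far the red tab on the hinge side is pinched in, m: 0 out, 0.012 at its stop. Its steel hook lets go of the gate at 0.007; BOTH tabs of a catch must be in together (outer faces 30 mm apart when both are at their stops). Spring: 4 N at rest, 8 N at the stop; it springs out again when let go.
- main_b (a joint): The same of the red tab on the free-end side.
- safe_a (a joint): How far the yellow tab on the hinge side is pinched in, m: as main_a, with the same spring and travel.
- safe_b (a joint): The same of the yellow tab on the free-end side.
- reagent: Bystander: loose amber bottle with blue cap, 60 mm in diameter, 125 mm high, off the carrier's free end. Origin: centre of its underside.
- tip_box: Bystander: loose blue pipette tip box with clear lid, 86 x 122 x 67 mm, behind the carrier. Origin: centre of its underside.
- beaker: Bystander: loose glass beaker, 60 mm in diameter, 75 mm high, off the carrier's free end beside the bottle, clear of the gate's swing. Origin: centre of its underside.

How it is judged (in metres and radians):
On the way, in this order (a step that is already met when the one before it is completed fails the run):
1. main catch pinched open: the gate springs ajar and rests on its safety catch (value of joint gate between 0.06 and 0.2 rad), for 0.2 s.
2. safety catch pinched open: the gate is clear of both catches (value of joint gate above 0.3 rad), for 0.2 s.
3. gate swung past its half-open check (value of joint gate above 1.1 rad), for 0.2 s.
At the end, for the whole second after the job is handed in: The gate stands still at 1.48 rad or wider (square to the opening, within 5 degrees, or beyond), the fingers hold its pull bar with more than 2 N and no other thing props it; bottle, tip box and beaker are upright and within 30 mm of where they stood (value of joint gate above 1.48 rad and velocity of joint gate between -0.1 and 0.1 rad/s and contact force between the fingers and gate_c5 above 2 N and contact force between gate and reagent below 0.3 N and contact force between gate and tip_box below 0.3 N and contact force between gate and beaker below 0.3 N and distance of each of reagent, tip_box, beaker from where it was at the start of the episode below 0.03 m and angle between each of reagent, beaker's own z axis and vertical below 0.2 rad); the arm keeps its last pose, push and grip.
It fails at once if a bystander is pushed away or knocked over (distance of any of reagent, tip_box, beaker from where it was at the start of the episode above 0.03 m or angle between any of reagent, beaker, tip_box's own z axis and vertical above 0.5 rad).
It also fails if it takes over 46 s, if anything falls off the work surface, if the arm or the gripper's body presses on something with over 40 N, if the wrist force passes 120 N, or if a joint passes its speed limit or range.

ROBOT

A 6-joint arm with a two-finger parallel gripper is mounted at the origin on the work surface. World frame = base frame: x ahead of the robot, y to its left, z up, the work surface at z = 0. Lengths are in mm, angles in rad, forces in N, time in s.
With the tool pointing down it reaches from about 275 to 775 mm from the base axis. Payload 14.6 kg.
Tool frame: the origin (TCP) lies at the very end of the fingers, on their centre line; the grasp point (between the pads) lies 19 mm behind it (ctrl.grasp_offset is the y of the grasp point in the tool frame, in mm); y points along the fingers, x is the direction in which the jaws open and shut, and the axes are right-handed (so a half turn about y gives the same grasp; the last joint's range is limited). The gripper opens to 85 mm and grips with 20 to 120 N. Pads are 22 mm wide; open, the fingers measure 114 mm over their backs; the gripper's body (76 mm by 85 mm) begins 54 mm behind the grasp point. The pads swing forward as they close: fully open they stand 13 mm farther back than shut.
Start: joints at [1.132, 0.263, -0.048, 1.259, 0, 1.415], TCP at [147.007, 504.001, 231.278] pointing down, gripper open.
Joint ranges: [-2.65, 2.65], [-0.89, 1.7], [-1.18, 1.37], [-2.13, 2.11], [-1.35, 1.29], [-3.14, 3.14]. Speed limits (rad/s): [1.89, 1.89, 2.57, 2.79, 3.14, 3.14].

INTERFACE

Orientations are given as [roll, pitch, yaw] about the fixed x, y, z axes, in that order (R = Rz(yaw) Ry(pitch) Rx(roll)).
In Python, from bench import ctrl gives the robot as it stands. The module is installed in compiled form; this text tells all that it offers.
- The arm moves only by the shell command python3 -m handwheel 'ROWS' [FORCE]. ROWS is JSON, a list of rows, each a list of 5 numbers: the finger opening in mm, from 0 to 85.4, then the shift along the tool's x, y, z in units of 30 mm (1.0 is 30 mm), then the turn about the tool's y in units of 10 degrees (1.0 is 10 degrees). In form: [[grip, x, y, z, twist], ...]. A call has exactly 8 rows; each row is the pose to reach, as a shift and turn from the pose commanded when the call began, along the tool's axes at that moment; what a row does not reach only later rows make up. A row lasts 1/8 s, in which the tool goes at most 62.5 mm and 10.7 degrees, less where a joint would pass 70% of its speed; a pose out of reach is approached as far as the arm can. A call with a gripper value outside its range is refused whole. The fingers move at their own pace and stop on an object; FORCE is the grip in N (left out, the last holds). Time passes only in rows, so rows that repeat a pose let the fingers close, or fill a call up. It gives the time, the measured TCP pose, the force and the opening at its end, in the units of the state.
- ctrl.state(): the state, without advancing time (a new reading comes with each control period).
- ctrl.capture(name): name is "side" or "top"; returns the picture (480x640x3 uint8, red, green, blue); there is no depth.
- ctrl.camera_model(name): a dict with "fx", "fy", "cx", "cy" (pixels), "distortion" ([k1, k2, p1, p2, k3] as OpenCV has them; the pictures are not rectified), "eye" and "attitude" of the camera in the world. Camera axes: x right, y down, z forward; pixel columns grow to the right and rows downward; lengths in mm; the calibration is good to about 2 mm. A picture is of the moment at which its call begins. camera_model takes no time and is no camera call.
- ctrl.finish_job(): hands the job in, once; it reports no verdict.
Trained networks look in the newest picture that a camera, given by its name, has taken for a name from the list of things; names that differ only in an ending like _2 or _b are one class to them, and where a whole thing is asked for, a point or a joint stands for the part that bears it (a point fixed in the world has none). Each returns a list of dicts, best first, with "conf" (0 to 1); they miss things now and then, are a little off and sometimes report something else, mostly with a low value. They report only what shows in the picture. A call takes as long as a camera call.
- ctrl.spot_in(target, camera): "rect" ([left, top, right, bottom] in pixels, round what is visible of it).
- ctrl.trace(target, camera): "pixels" (480x640 bool, what is visible of it) and "rect" ([left, top, right, bottom] in pixels, round what is visible of it).
The state is a dict: "clock": time; "joints": joint angles; "qvel": joint speeds; "joint_efforts": joint torques, N m; "eef_pos": TCP position; "eef_rot": TCP orientation; "force": force on the tool from outside, world axes, zero at the start; "moment": the same for the moment, N m; "gripper_width": finger opening in mm.
Only numpy, scipy, OpenCV 4.12 (cv2) and the standard library are available. Lean on these libraries where they do the work, as an engineer would, in place of code of your own. Each camera call takes 0.05 s, during which the arm holds its last target.

## Working session

There is one attempt and no reset: what is moved stays moved. The work goes in short steps, Python scripts to look and compute and a shell command to move; the robot and the scene stay as the last step left them, time stands still between calls to the robot, and variables do not carry over. Pictures are saved under pics/ and viewed, and the job is handed in when it is done.

```bash
mkdir -p pics; ls; python3 - <<'E'
from bench import ctrl
import cv2
print(ctrl.state())
for n in ("side","top"):
    im=ctrl.capture(n); cv2.imwrite(f"pics/{n}0.png",im[:,:,::-1]); print(n,ctrl.camera_model(n))
    for t in ("main_grip","safe_grip","bar_grip","carrier","reagent","tip_box","beaker"):
        print(t,[(round(d["conf"],2),d["rect"]) for d in ctrl.spot_in(t,n)][:3])
E
```

```text
pics
{'clock': 0.0, 'joints': array([ 1.13167237e+00,  2.63536380e-01, -4.89220600e-02,  1.25936451e+00,
       -2.15730401e-05,  1.41547092e+00]), 'qvel': array([ 2.43291143e-04,  9.89421004e-04,  1.68967808e-03, -6.34268976e-04,
        1.29306698e-03,  8.37628774e-05]), 'joint_efforts': array([-4.11479195e-03, -6.37612510e+01,  3.84563863e+01,  1.37437638e-02,
       -3.56469736e-04, -9.93348465e-06]), 'eef_pos': array([146.91717315, 503.76062161, 230.82356616]), 'eef_rot': array([-1.57065882e+00,  1.01760285e-03,  1.28699786e+00]), 'force': array([-0.64186385,  0.13367232, -0.67642124]), 'moment': array([ 0.05129044,  0.0499954 , -0.0397457 ]), 'gripper_width': 85.40522065774262}
side {'fx': 495.7109691586688, 'fy': 495.7109691586688, 'cx': 315.9668496496986, 'cy': 237.63348499451686, 'distortion': array([-0.05397956,  0.        ,  0.        ,  0.        ,  0.        ]), 'eye': array([264.01839332, 620.02019749, 765.15852606]), 'attitude': array([-2.42773086e+00, -1.84886555e-03, -2.56514774e+00])}
main_grip [(0.61, [258.0, 108.0, 456.8, 303.8])]
safe_grip [(0.69, [256.9, 104.9, 
[... 455 characters left out ...]
2979320575, 'distortion': array([-0.11555285,  0.        ,  0.        ,  0.        ,  0.        ]), 'eye': array([401.10897712, 176.7595277 , 860.43707366]), 'attitude': array([-2.95576242, -0.04757924, -1.55610523])}
main_grip [(0.76, [277.4, 122.5, 515.6, 332.7]), (0.29, [232.8, 194.7, 263.9, 234.7])]
safe_grip [(0.85, [277.1, 119.6, 512.2, 331.3])]
bar_grip [(0.57, [348.0, 121.5, 515.6, 226.9]), (0.5, [253.4, 294.5, 334.9, 377.7]), (0.33, [278.9, 119.4, 515.1, 328.4])]
carrier [(0.82, [278.8, 120.5, 516.9, 333.5])]
reagent [(0.92, [235.4, 195.9, 265.9, 237.4])]
tip_box [(0.6, [250.6, 297.9, 334.8, 376.0])]
beaker [(0.63, [429.3, 160.9, 456.9, 201.6]), (0.57, [276.1, 133.5, 306.8, 176.7])]
```

View pics/side0.png

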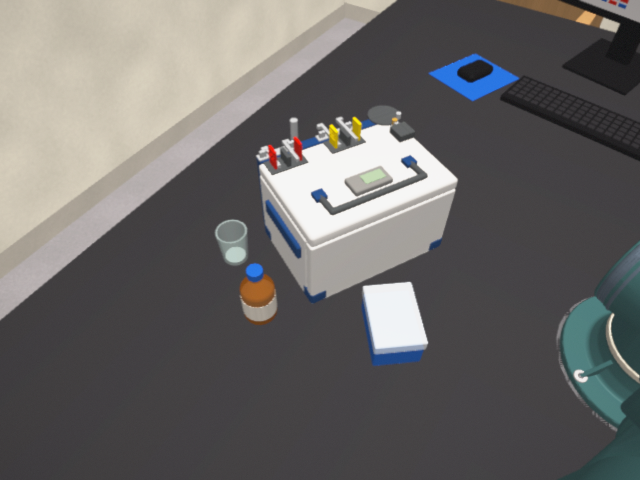

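View pics/top0.png

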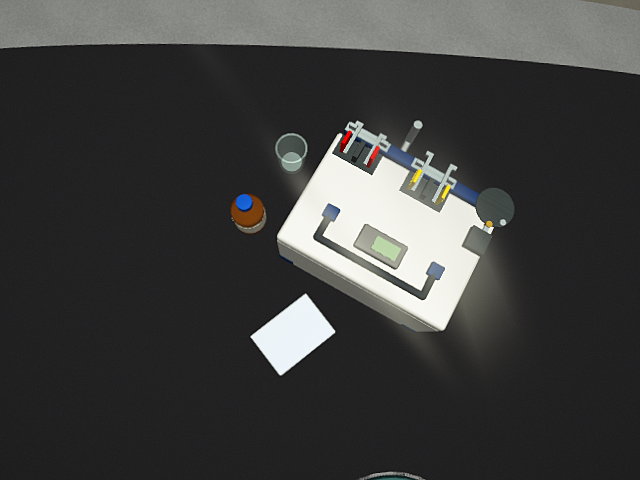

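```bash
python3 - <<'E'
import cv2,numpy as np
for n,(x0,y0,w,h) in {"side":(245,95,160,120),"top":(320,110,200,150)}.items():
    im=cv2.imread(f"pics/{n}0.png")
    hsv=cv2.cvtColor(im,cv2.COLOR_BGR2HSV)
    for nm,m in {"red":((hsv[...,0]<6)|(hsv[...,0]>174))&(hsv[...,1]>170)&(hsv[...,2]>80),"yel":(abs(hsv[...,0].astype(int)-25)<6)&(hsv[...,1]>150)&(hsv[...,2]>100)}.items():
        k,l,s,c=cv2.connectedComponentsWithStats(m.astype(np.uint8))
        for i in range(1,k):
            if s[i,4]>15: print(n,nm,s[i],c[i].round(1))
    cv2.imwrite(f"pics/{n}0z.png",cv2.resize(im[y0:y0+h,x0:x0+w],(800,600),interpolation=cv2.INTER_CUBIC))
E
```

```text
side red [294 137   8  23 108] [297.8 146.8]
side red [269 145   8  24 114] [272.2 156.2]
side yel [352 117   9  23 131] [356.2 126.2]
side yel [329 124   9  24 156] [333.1 135. ]
top red [340 131  12  22 113] [344.7 141.1]
top red [367 146  12  22  91] [372.7 156.4]
top yel [411 169  11  14  69] [416.1 175.6]
top yel [442 185   8  16  55] [445.4 191.6]
top yel [486 221   6   6  31] [488.6 223.5]
```

View pics/side0z.png

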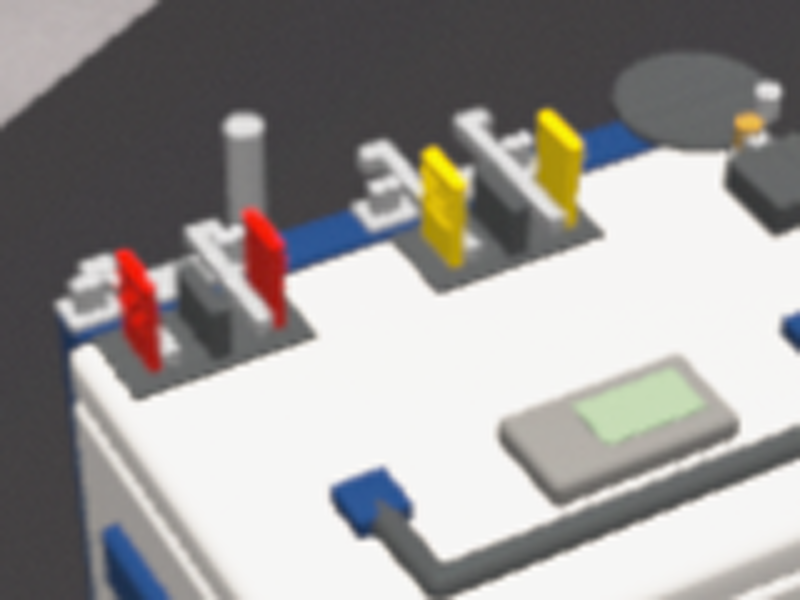

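View pics/top0z.png

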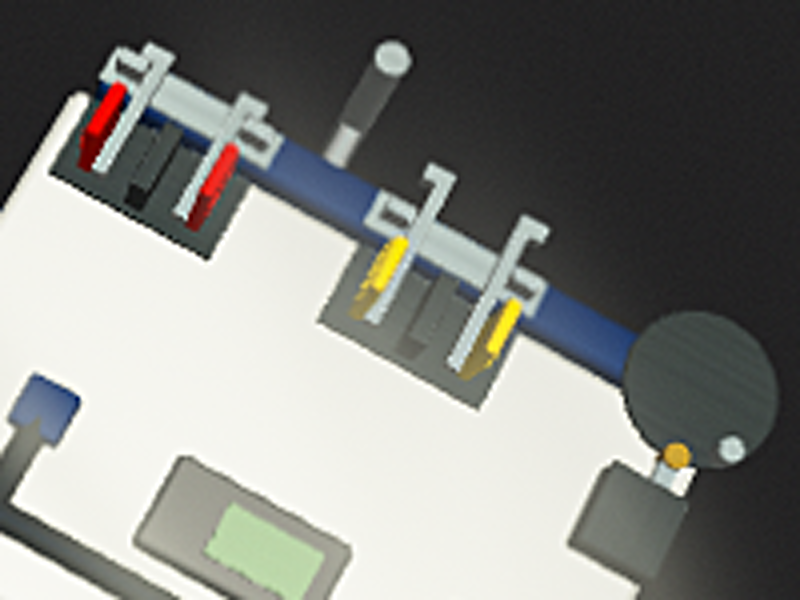

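```bash
cat > h.py <<'E'
import numpy as np,cv2
from scipy.spatial.transform import Rotation as Ro
from bench import ctrl
def proj(P,n):
    m=ctrl.camera_model(n); K=np.array([[m["fx"],0,m["cx"]],[0,m["fy"],m["cy"]],[0,0,1]])
    R=Ro.from_euler("xyz",m["attitude"]).as_matrix().T
    P=np.atleast_2d(np.array(P,float))
    return cv2.projectPoints(P,cv2.Rodrigues(R)[0],-R@m["eye"],K,m["distortion"])[0].reshape(-1,2)
def w(p,P):
    c,s=np.cos(p[2]),np.sin(p[2]); P=np.atleast_2d(P)
    return np.c_[p[0]+c*P[:,0]-s*P[:,1],p[1]+s*P[:,0]+c*P[:,1],P[:,2]]
def box(x0,x1,y0,y1,z0,z1): return np.array([[x,y,z] for x in(x0,x1) for y in (y0,y1) for z in (z0,z1)])
E
cat > fit.py <<'E'
from h import *
from scipy.optimize import least_squares
obs=[]
for n in("side","top"):
    hsv=cv2.cvtColor(cv2.imread(f"pics/{n}0.png"),cv2.COLOR_BGR2HSV); 
    for nm,m in {"red":((hsv[...,0]<6)|(hsv[...,0]>174))&(hsv[...,1]>150)&(hsv[...,2]>60),"yel":(abs(hsv[...,0].astype(int)-25)<7)&(hsv[...,1]>120)&(hsv[...,2]>60)}.items():
        k,l,s,c=cv2.connectedComponentsWithStats(m.astype(np.uint8))
        B=sorted([s[i] for i in range(1,k) if s[i,4]>50],key=lambda r:r[0]); print(n,nm,B)
        for sg,r in zip((1,-1),B[:2]): obs.append((n,nm,sg,np.array([r[0],r[1],r[0]+r[2]-1,r[1]+r[3]-1],float)))
def res(q,per=False):
    out=[]
    for n,nm,sg,r in obs:
        mx=q[3]-(120 if nm=="yel" else 0)
        a,b=sorted((mx+sg*21,mx+sg*27))
        u=proj(w(q,box(a,b,q[4]-12,q[4]+12,194,232)),n)
        out.append(np.r_[u.min(0)-r[:2],u.max(0)-r[2:]])
    for n,uv in(("side",(293.6,119.4)),("top",(418.2,124.5))): out.append((proj(w(q,[40,-166,205]),n)[0]-uv)*1.5)
    return out if per else np.concatenate(out)
best=min((least_squares(res,[480,120,y,110,-70],loss="soft_l1") for y in(0,1,2,3,-1,-2)),key=lambda s:s.cost)
q=best.x; print(q.round(3),best.cost)
for o,r in zip(obs+[("bar","side"),("bar","top")],res(q,True)): print(o[:3],r.round(1))
np.save("q.npy",q)
for nm,P in dict(main=[q[3],q[4],220],safe=[q[3]-120,q[4],220],hinge=[-130,-113,190],bar=[40,-166,190]).items(): print(nm,w(q,P)[0].round(1))
E
python3 fit.py; python3 - <<'E'
from h import *
q=np.load("q.npy")
for n in("side","top"):
    im=cv2.imread(f"pics/{n}0.png")
    for P,c in((box(-145,145,-100,100,0,190),(0,255,0)),(box(-130,138,-124,-102,12,190),(255,0,255))):
        u=proj(w(q,P),n)
        for i in range(8):
            for j in range(i): 
                if bin(i^j).count("1")==1: cv2.line(im,tuple(u[i].round().astype(int).tolist()),tuple(u[j].round().astype(int).tolist()),c,1)
    cv2.imwrite(f"pics/{n}0o.png",im)
E
```

```text
side red [array([268, 145,   9,  24, 128], dtype=int32), array([294, 137,   8,  23, 116], dtype=int32)]
side yel [array([329, 124,   9,  25, 173], dtype=int32), array([352, 116,   9,  24, 150], dtype=int32)]
top red [array([340, 131,  12,  22, 117], dtype=int32), array([367, 146,  12,  22,  98], dtype=int32)]
top yel [array([409, 169,  13,  16,  78], dtype=int32), array([438, 185,  12,  19,  69], dtype=int32)]Traceback (most recent call last):
  File "fit.py", line 19, in <module>
    best=min((least_squares(res,[480,120,y,110,-70],loss="soft_l1") for y in(0,1,2,3,-1,-2)),key=lambda s:s.cost)
  File "fit.py", line 19, in <genexpr>
    best=min((least_squares(res,[480,120,y,110,-70],loss="soft_l1") for y in(0,1,2,3,-1,-2)),key=lambda s:s.cost)
              ~~~~~~~~~~~~~^^^^^^^^^^^^^^^^^^^^^^^^^^^^^^^^^^^^^^^^
    return func(*args, **kwargs)
    result = trf(vector_fun.fun, vector_fun.jac, x0, f0, J0, lb, ub, ftol, xtol,
                 gtol, max_nfev, x_scale, loss_function, tr_solver,
                 tr_options.copy(), verbose, callback=callback_wrapped)
    return trf_no_bounds(
        fun, jac, x0, f0, J0, ftol, xtol, gtol, max_nfev, x_scale,
        loss_function, tr_solver, tr_options, verbose, callback=callback)
    f_new = fun(x_new)
    self._update_fun()
    ~~~~~~~~~~~~~~~~^^
    self.f = self.fun_wrapped(xp_copy(self.x))
             ~~~~~~~~~~~~~~~~^^^^^^^^^^^^^^^^^
    return np.atleast_1d(self.fun(x))
                         ~~~~~~~~^^^
    return self.f(x, *self.args, **self.kwargs)
           ~~~~~~^^^^^^^^^^^^^^^^^^^^^^^^^^^^^^
  File "fit.py", line 15, in res
    u=proj(w(q,box(a,b,q[4]-12,q[4]+12,194,232)),n)
  File "h.py", line 5, in proj
    m=ctrl.camera_model(n); K=np.array([[m["fx"],0,m["cx"]],[0,m["fy"],m["cy"]],[0,0,1]])
ValueError: time passes only in moves, steps and waits
Traceback (most recent call last):
FileNotFoundError: [Errno 2] No such file or directory: 'q.npy'
```

```bash
sed -i 's/^def proj/CM={n:ctrl.camera_model(n) for n in ("side","top")}\ndef proj/; s/m=ctrl.camera_model(n);/m=CM[n];/' h.py; sed -i 's/for y in(0,1,2,3,-1,-2)/for y in(0.8,1.1,1.4)/' fit.py
cat > ov.py <<'E'
from h import *
q=np.load("q.npy")
for n in("side","top"):
    im=cv2.imread(f"pics/{n}0.png")
    for P,c in((box(-145,145,-100,100,0,190),(0,255,0)),(box(-130,138,-124,-102,12,190),(255,0,255))):
        u=proj(w(q,P),n)
        for i in range(8):
            for j in range(i): 
                if bin(i^j).count("1")==1: cv2.line(im,tuple(u[i].round().astype(int).tolist()),tuple(u[j].round().astype(int).tolist()),c,1)
    cv2.imwrite(f"pics/{n}0o.png",im)
E
python3 fit.py && python3 ov.py
```

```text
side red [array([268, 145,   9,  24, 128], dtype=int32), array([294, 137,   8,  23, 116], dtype=int32)]
side yel [array([329, 124,   9,  25, 173], dtype=int32), array([352, 116,   9,  24, 150], dtype=int32)]
top red [array([340, 131,  12,  22, 117], dtype=int32), array([367, 146,  12,  22,  98], dtype=int32)]
top yel [array([409, 169,  13,  16,  78], dtype=int32), array([438, 185,  12,  19,  69], dtype=int32)]
[493.915 113.895 -30.795 116.213 -81.462] 1043.47213583639
('side', 'red', 1) [ 8.5 12.8  5.4 16.6]
('side', 'red', -1) [11.6 19.9  8.9 24.8]
('side', 'yel', 1) [18.7 31.8 16.8 34.5]
('side', 'yel', -1) [23.5 39.  23.1 42.7]
('top', 'red', 1) [-17.2  19.1 -11.   18.7]
('top', 'red', -1) [-26.3  29.7 -19.   28.4]
('top', 'yel', 1) [-40.9  46.4 -32.9  49.5]
('top', 'yel', -1) [-51.3  57.4 -41.2  56.4]
('bar', 'side') [62.4 33.6]
('bar', 'top') [-7.3 91.3]
main [635.8 115.3 220. ]
safe [538.3  45.5 220. ]
hinge [454.  -53.7 190. ]
bar [623.1   2.2 190. ]
```

```bash
sed -i 's/,loss="soft_l1")/,x_scale=[10,10,.1,10,10])/' fit.py
python3 fit.py && python3 ov.py
```

```text
side red [array([268, 145,   9,  24, 128], dtype=int32), array([294, 137,   8,  23, 116], dtype=int32)]
side yel [array([329, 124,   9,  25, 173], dtype=int32), array([352, 116,   9,  24, 150], dtype=int32)]
top red [array([340, 131,  12,  22, 117], dtype=int32), array([367, 146,  12,  22,  98], dtype=int32)]
top yel [array([409, 169,  13,  16,  78], dtype=int32), array([438, 185,  12,  19,  69], dtype=int32)]
[558.718  31.064   1.09  102.41  -78.148] 76.34250609264518
('side', 'red', 1) [-1.5 -0.7  1.2  2.5]
('side', 'red', -1) [-2.4 -1.3  0.6  2.5]
('side', 'yel', 1) [-2.  -0.5  0.3  0.8]
('side', 'yel', -1) [-2.8 -0.2  0.3  1.7]
('top', 'red', 1) [-0.7 -1.5  1.7  2. ]
('top', 'red', -1) [-0.5 -1.7  3.1  1.3]
('top', 'yel', 1) [-1.6 -2.   2.9  6.1]
('top', 'yel', -1) [-3.4 -2.7  3.4  1.7]
('bar', 'side') [-1.   0.9]
('bar', 'top') [0.8 0.5]
main [675.3  85.8 220. ]
safe [619.9 -20.6 220. ]
hinge [ 598.9 -136.4  190. ]
bar [724.4 -10.2 190. ]
```

View pics/top0o.png

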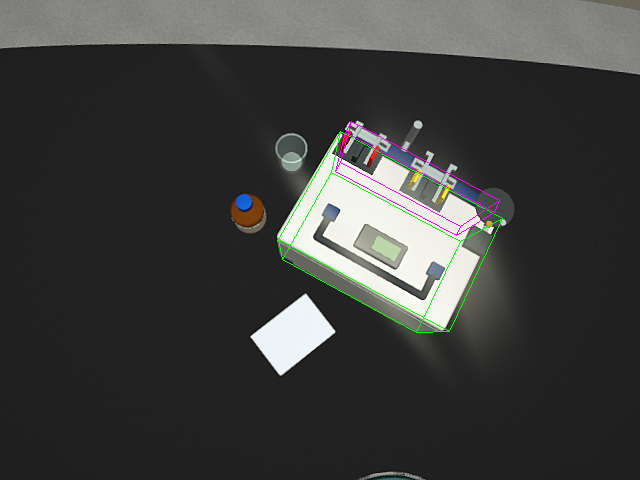

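View pics/side0o.png

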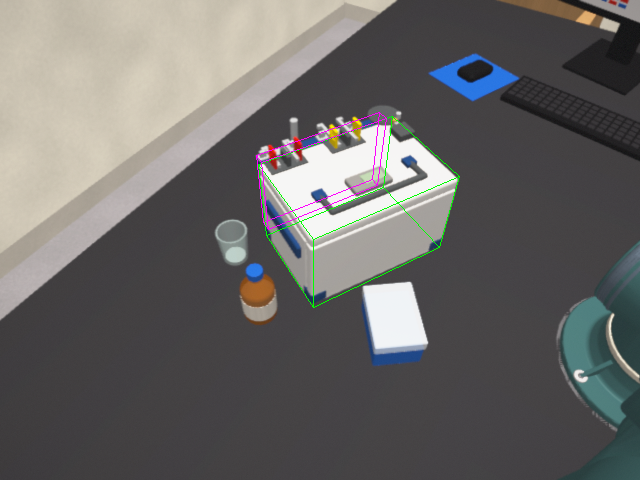

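```bash
cat >> h.py <<'E'
def to(x,y,z,yaw=None):
    s=ctrl.state(); p=s["eef_pos"]; yw=s["eef_rot"][2]
    if yaw is None: yaw=yw
    d=np.array([x,y,z])-p; c,sn=np.cos(yw),np.sin(yw)
    v=np.array([c*d[0]+sn*d[1],-d[2],-sn*d[0]+c*d[1]])/30
    t=-np.degrees((yaw-yw+np.pi)%(2*np.pi)-np.pi)/10
    print("target",np.round([x,y,z,yaw],3),"units x,y,z,twist",v.round(3),round(t,3)); return v,t
def st():
    s=ctrl.state(); print("t",round(s["clock"],2),"tcp",s["eef_pos"].round(1),"yaw",s["eef_rot"][2].round(3),"F",s["force"].round(1),"w",round(s["gripper_width"],1),"q",s["joints"].round(2))
def bar(th,q=None):
    q=np.load("q.npy") if q is None else q
    c,s=np.cos(th),np.sin(th); return w(q,[-130+c*170-s*53,-113-s*170-c*53,190])[0]
E
python3 - <<'E'
from h import *
q=np.load("q.npy"); st()
for th in np.arange(0,1.86,.1): b=bar(th); print(round(th,2),b.round(1),np.hypot(*b[:2]).round(1))
m=w(q,[q[3],q[4],220])[0]; to(m[0],m[1],270,q[2]); to(m[0],m[1],202,q[2])
E
```

```text
t 0.8 tcp [147.  504.  231.3] yaw 1.287 F [ 0.8 -0.4 -0.3] w 85.4 q [ 1.13  0.26 -0.05  1.26  0.    1.42]
0.0 [724.4 -10.2 190. ] 724.5
0.1 [736.4 -23.3 190. ] 736.8
0.2 [747.  -37.6 190. ] 747.9
0.3 [756.1 -52.9 190. ] 758.0
0.4 [763.7 -69.  190. ] 766.8
0.5 [769.6 -85.8 190. ] 774.4
0.6 [ 773.8 -103.1  190. ] 780.6
0.7 [ 776.2 -120.7  190. ] 785.6
0.8 [ 776.9 -138.5  190. ] 789.2
0.9 [ 775.8 -156.3  190. ] 791.4
1.0 [ 773.  -173.9  190. ] 792.3
1.1 [ 768.4 -191.1  190. ] 791.7
1.2 [ 762.1 -207.7  190. ] 789.9
1.3 [ 754.1 -223.6  190. ] 786.6
1.4 [ 744.6 -238.7  190. ] 782.0
1.5 [ 733.7 -252.7  190. ] 776.0
1.6 [ 721.4 -265.6  190. ] 768.8
1.7 [ 707.9 -277.2  190. ] 760.3
1.8 [ 693.3 -287.4  190. ] 750.5
target [675.344  85.778 270.      1.09 ] units x,y,z,twist [ -8.453  -1.29  -20.81 ] 1.126
target [675.344  85.778 202.      1.09 ] units x,y,z,twist [ -8.453   0.977 -20.81 ] 1.126
```

```bash
python3 -m handwheel '[[85,-0.4,-0.8,-1,0.2],[85,-1.2,-1.3,-2.8,0.5],[85,-1.9,-1.3,-4.6,0.8],[85,-2.6,-1.3,-6.4,1.1],[85,-3.3,-1.3,-8.2,1.13],[85,-4.1,-1.3,-10,1.13],[85,-4.8,-1.3,-11.8,1.13],[85,-5.5,-1.3,-13.6,1.13]]' 30
python3 - <<'E'
from h import *
q=np.load("q.npy"); st()
m=w(q,[q[3],q[4],220])[0]; to(m[0],m[1],270,q[2])
E
```

```text
clock: 1.8
eef_pos: [493.9, 229.9, 270.4]
eef_rot: [-1.571, -0.0, 1.09]
force: [0.8, 0.3, -0.4]
gripper_width: 85.1
t 1.8 tcp [493.9 229.9 270.4] yaw 1.09 F [ 0.8  0.3 -0.4] w 85.1 q [0.29 0.29 0.09 1.38 0.   0.77]
target [675.344  85.778 270.      1.09 ] units x,y,z,twist [-1.457  0.014 -7.585] -0.006
```

```bash
python3 -m handwheel '[[85,-0.4,0,-2,0],[85,-0.8,0,-4,0],[85,-1.2,0,-6,0],[85,-1.46,0,-7.58,0],[85,-1.46,0,-7.58,0],[85,-1.46,0,-7.58,0],[85,-1.46,0.5,-7.58,0],[85,-1.46,0.5,-7.58,0]]'
python3 - <<'E'
from h import *
q=np.load("q.npy"); st()
im=ctrl.capture("top"); cv2.imwrite("pics/top1.png",cv2.resize(im[90:240,300:500,::-1],(800,600),interpolation=cv2.INTER_CUBIC))
im=ctrl.capture("side"); cv2.imwrite("pics/side1.png",cv2.resize(im[60:240,220:460,::-1],(800,600),interpolation=cv2.INTER_CUBIC))
m=w(q,[q[3],q[4],220])[0]; to(m[0],m[1],202,q[2])
E
```

```text
clock: 2.8
eef_pos: [672.6, 88.3, 255.2]
eef_rot: [-1.57, 0.0, 1.091]
force: [-0.1, 0.4, -0.1]
gripper_width: 84.8
t 2.8 tcp [672.6  88.3 255.2] yaw 1.091 F [-0.1  0.4 -0.1] w 84.8 q [0.01 0.55 0.47 1.5  0.   0.49]
target [675.344  85.778 202.      1.09 ] units x,y,z,twist [-0.035  1.806 -0.097] 0.001
```

View pics/side1.png

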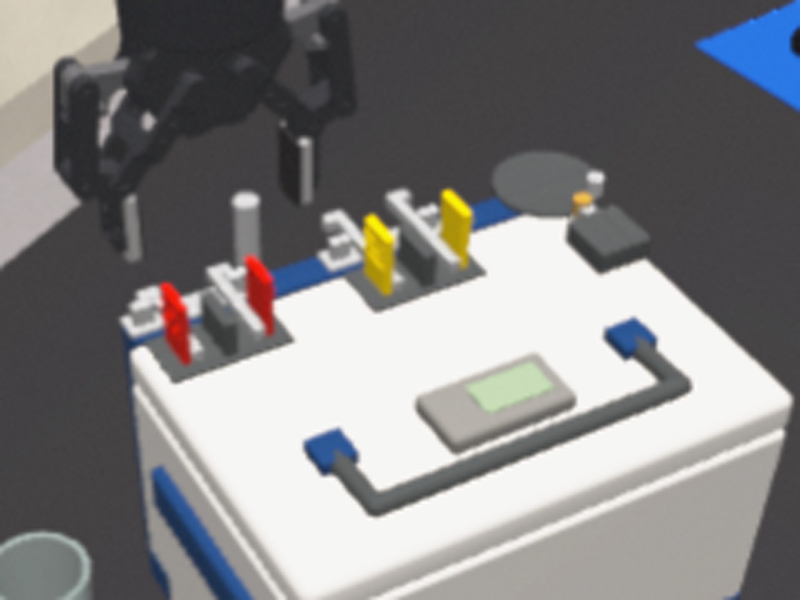

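View pics/top1.png

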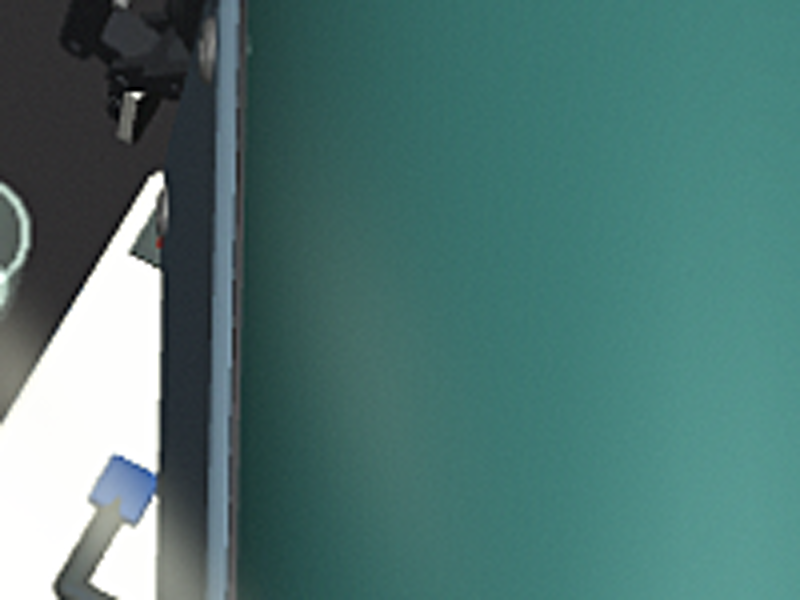

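```bash
python3 -m handwheel '[[85,-0.03,0.9,-0.1,0],[85,-0.03,1.83,-0.1,0],[85,-0.03,1.83,-0.1,0],[50,-0.03,1.83,-0.1,0],[26,-0.03,1.83,-0.1,0],[26,-0.03,1.83,-0.1,0],[26,-0.03,1.83,-0.1,0],[26,-0.03,1.83,-0.1,0]]' 40
python3 - <<'E'
from h import *
q=np.load("q.npy"); st()
im=ctrl.capture("side"); cv2.imwrite("pics/side2.png",cv2.resize(im[60:240,220:460,::-1],(800,600),interpolation=cv2.INTER_CUBIC))
E
```

```text
clock: 3.9
eef_pos: [677.0, 85.4, 202.7]
eef_rot: [-1.574, -0.002, 1.09]
force: [-0.7, 2.4, 12.3]
gripper_width: 27.9
t 3.9 tcp [677.   85.4 202.7] yaw 1.09 F [-0.7  2.4 12.3] w 27.9 q [0.01 0.55 0.34 1.36 0.   0.49]
```

View pics/side2.png

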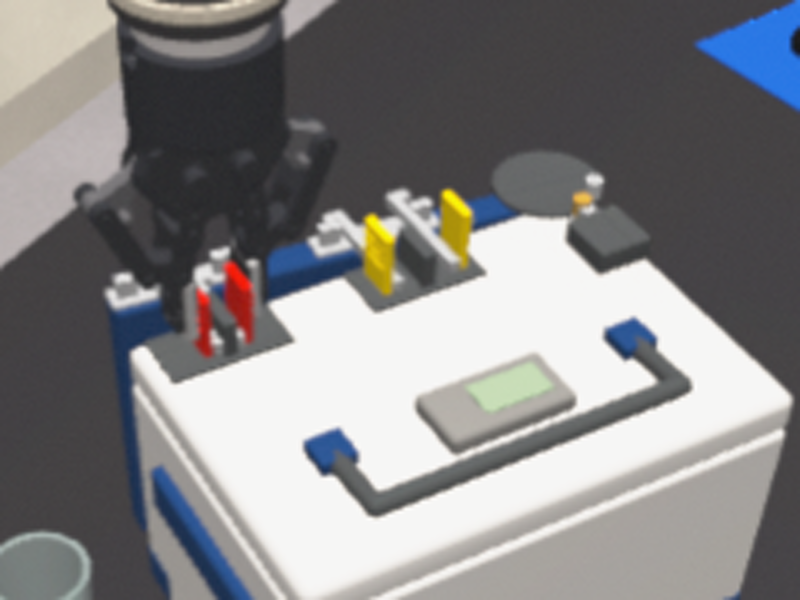

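```bash
python3 -m handwheel '[[85,0,0,0,0],[85,0,0,0,0],[85,0,-1,0,0],[85,-0.5,-1.6,0,0],[85,-2.5,-1.6,0,0],[85,-4.02,-1.6,-0.03,0],[85,-4.02,-1.6,-0.03,0],[85,-4.02,-1.2,-0.03,0]]'
python3 - <<'E'
from h import *
q=np.load("q.npy"); st()
im=ctrl.capture("side"); cv2.imwrite("pics/side3.png",cv2.resize(im[60:240,220:460,::-1],(800,600),interpolation=cv2.INTER_CUBIC))
m=w(q,[q[3]-120,q[4],220])[0]; to(m[0],m[1],201,q[2])
E
```

```text
clock: 4.95
eef_pos: [621.3, -22.6, 236.8]
eef_rot: [-1.573, -0.001, 1.089]
force: [0.9, 0.3, -0.2]
gripper_width: 85.0
t 4.95 tcp [621.3 -22.6 236.8] yaw 1.089 F [ 0.9  0.3 -0.2] w 85.0 q [-0.17  0.43  0.23  1.36  0.    0.31]
target [619.897 -20.644 201.      1.09 ] units x,y,z,twist [0.026 1.115 0.049] -0.003
```

View pics/side3.png

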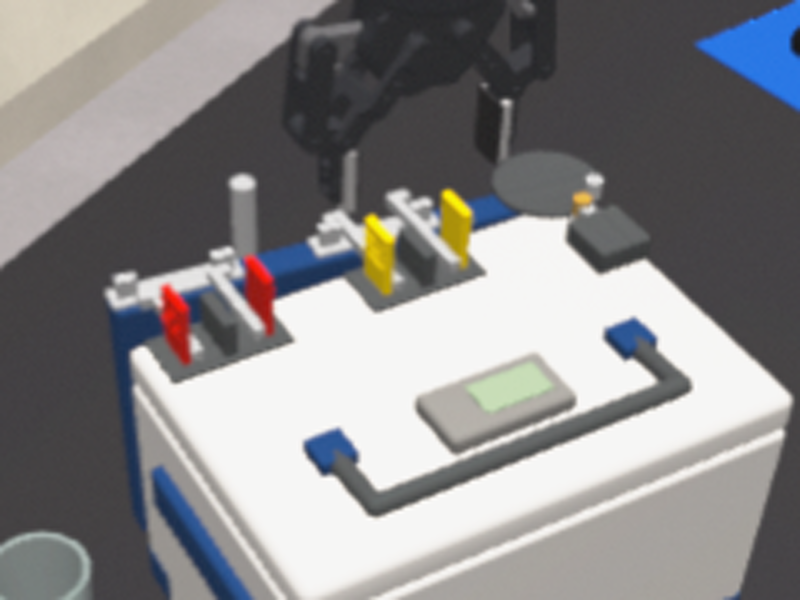

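```bash
python3 -m handwheel '[[85,0.03,0.6,0.05,0],[85,0.03,1.16,0.05,0],[85,0.03,1.16,0.05,0],[50,0.03,1.16,0.05,0],[26,0.03,1.16,0.05,0],[26,0.03,1.16,0.05,0],[26,0.03,1.16,0.05,0],[26,0.03,1.16,0.05,0]]' 40
python3 - <<'E'
from h import *
q=np.load("q.npy"); st()
im=ctrl.capture("side"); cv2.imwrite("pics/side4.png",cv2.resize(im[60:240,220:460,::-1],(800,600),interpolation=cv2.INTER_CUBIC))
E
```

```text
clock: 6.0
eef_pos: [620.9, -20.7, 203.4]
eef_rot: [-1.574, -0.001, 1.09]
force: [-1.1, 0.9, 13.1]
gripper_width: 28.0
t 6.0 tcp [620.9 -20.7 203.4] yaw 1.09 F [-1.1  0.9 13.1] w 28.0 q [-0.16  0.44  0.14  1.27  0.    0.32]
```

View pics/side4.png

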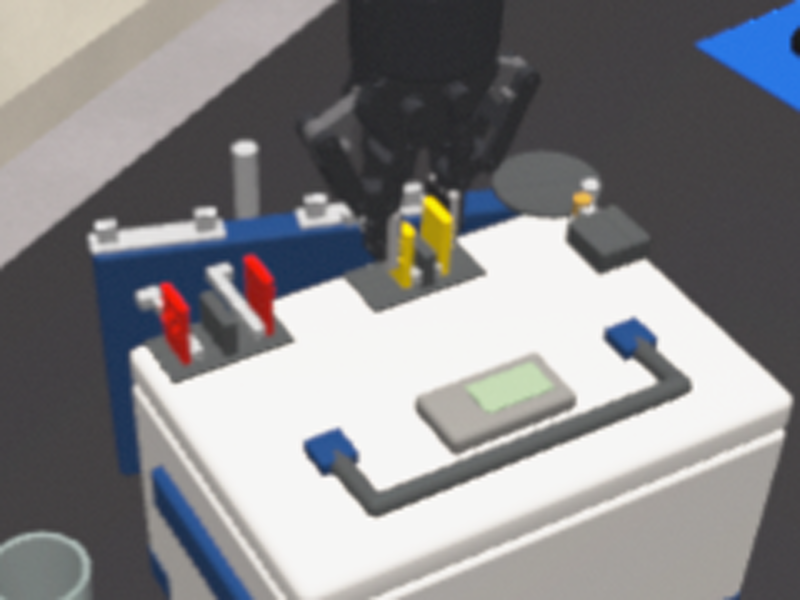

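```bash
cat > kin.py <<'E'
import numpy as np
from scipy.optimize import least_squares
D=np.array([(.2635,-.0489,147,504,231.3),(.29,.09,493.9,229.9,270.4),(.55,.47,672.6,88.3,255.2),(.55,.34,677,85.4,202.7),(.43,.23,621.3,-22.6,236.8),(.44,.14,620.9,-20.7,203.4)])
Q1=np.array([1.1317,.29,.01,.01,-.17,-.16])
r=np.hypot(D[:,2],D[:,3]); off=np.median(r*np.sin(np.arctan2(D[:,3],D[:,2])-Q1)); R=np.sqrt(r**2-off**2)
q2=D[:,0];ph=q2-D[:,1]
def f(p):
    L1,L2,a,h,e=p
    return np.r_[a+L1*np.sin(q2)+L2*np.cos(ph)+e*np.sin(ph)-R,h+L1*np.cos(q2)-L2*np.sin(ph)+e*np.cos(ph)-D[:,4],(np.array([e,a])-0)/20]
s=least_squares(f,[400,380,0,100,0]);print(off,s.x.round(1),s.fun.round(1))
L1,L2,a,h,e=s.x
for z in (171,180,186,192,250):
    best=0
    for Q2 in np.arange(0,1.7,.004):
        for Q3 in np.arange(0,1.371,.01):
            p=Q2-Q3; zz=h+L1*np.cos(Q2)-L2*np.sin(p)+e*np.cos(p)
            if abs(zz-z)<3 and -.54<p: best=max(best,(a+L1*np.sin(Q2)+L2*np.cos(p)+e*np.sin(p)))
    print(z,best,np.hypot(best,off))
E
python3 kin.py
python3 -m handwheel '[[85,0,0,0,0],[85,0,0,0,0],[85,0,-1,0,0],[85,0,-2,0,0],[85,0,-2.4,0,-1],[85,0,-2.4,0,-2],[85,0,-2.4,0,-3],[85,0,-2.4,0,-4]]'
python3 - <<'E'
from h import *
st()
for n in("side","top"):
    im=ctrl.capture(n); cv2.imwrite(f"pics/{n}5.png",im[:,:,::-1])
im=cv2.imread("pics/side5.png")
cv2.imwrite("pics/side5z.png",cv2.resize(im[60:240,220:460],(800,600),interpolation=cv2.INTER_CUBIC))
for th in (.3,.36,.42): print(th,bar(th),proj(bar(th)+[0,0,15],"side"),proj(bar(th)+[0,0,15],"top"))
E
```

```text
80.13738675844002 [ 581.4  372.8   -4.2 -269.6   57.1] [ 0.7 -0.1  2.2 -1.5 -1.7  0.4  0.2 -1.  -2.   1.5  4.  -2.6  2.9 -0.2]
171 847.6905191889398 851.4700329895857
180 842.3644378216686 846.1677415637444
186 838.7459431365768 842.5655807618405
192 836.9164501807671 840.7443995291603
250 801.713638990586 805.7088554186304
clock: 7.05
eef_pos: [620.1, -20.7, 273.7]
eef_rot: [-1.571, 0.0, 1.794]
force: [0.2, 0.6, -0.4]
gripper_width: 85.3
t 7.05 tcp [620.1 -20.7 273.7] yaw 1.794 F [ 0.2  0.6 -0.4] w 85.3 q [-0.16  0.43  0.32  1.46 -0.   -0.39]
0.3 [756.12687699 -52.90686915 190.        ] [[292.08422064 103.82939295]] [[443.8240961  108.15967657]]
0.36 [760.85280523 -62.48725331 190.        ] [[292.89601337 100.74913574]] [[449.39164688 105.85312263]]
0.42 [764.99575114 -72.33378355 190.        ] [[294.01312483  97.74110577]] [[455.09888897 103.90153472]]
```

View pics/side5z.png

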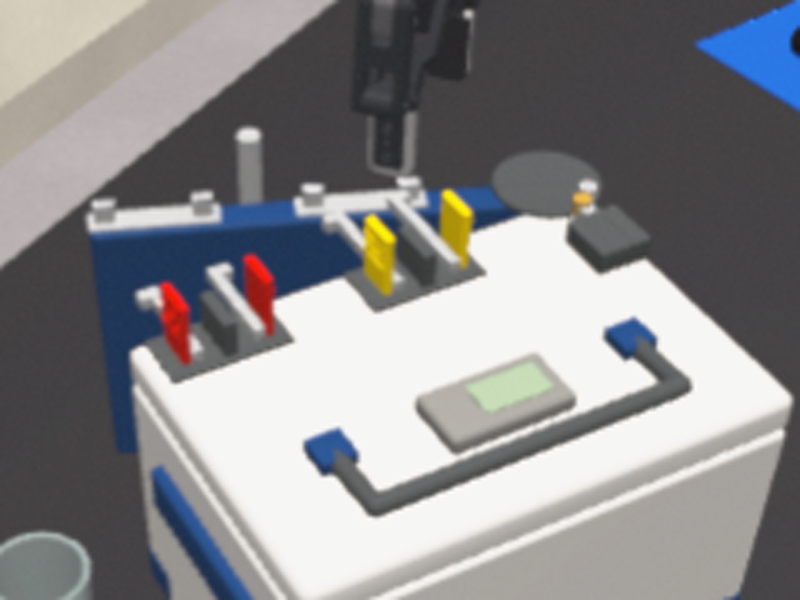

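View pics/top5.png

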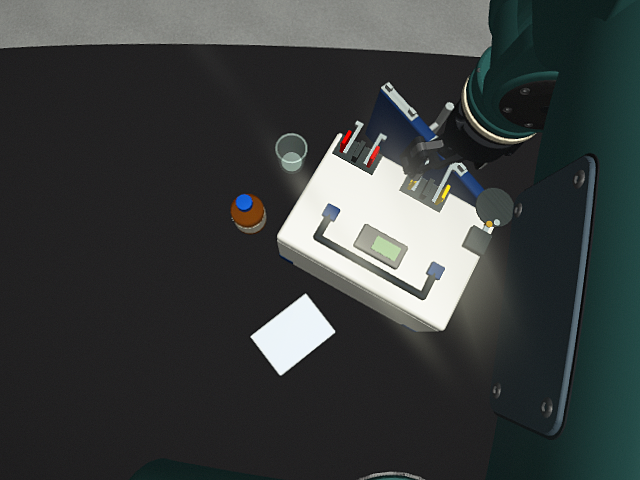

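```bash
python3 - <<'E'
from h import *
b=bar(.355); to(b[0],b[1],260,2.30)
E
```

```text
target [760.481 -61.678 260.      2.3  ] units x,y,z,twist [-2.352  0.456 -4.269] -2.92
```

```bash
python3 -m handwheel '[[40,-0.8,0,-1.4,-1],[40,-1.6,0,-2.8,-2],[40,-2.35,0.2,-4.27,-2.92],[40,-2.35,0.45,-4.27,-2.92],[40,-2.35,0.9,-4.27,-2.92],[40,-2.35,0.9,-4.27,-2.92],[40,-2.35,0.9,-4.27,-2.92],[40,-2.35,0.9,-4.27,-2.92]]'
python3 - <<'E'
from h import *
st()
for n in("side","top"):
    im=ctrl.capture(n); cv2.imwrite(f"pics/{n}6.png",im[:,:,::-1])
im=cv2.imread("pics/side6.png")
cv2.imwrite("pics/side6z.png",cv2.resize(im[60:180,240:400],(800,600),interpolation=cv2.INTER_CUBIC))
im=cv2.imread("pics/top6.png")
cv2.imwrite("pics/top6z.png",cv2.resize(im[50:200,360:560],(800,600),interpolation=cv2.INTER_CUBIC))
b=bar(.355); to(b[0],b[1],172,2.30)
E
```

```text
clock: 8.15
eef_pos: [760.2, -61.9, 247.6]
eef_rot: [-1.571, 0.001, 2.297]
force: [0.2, 0.1, 0.1]
gripper_width: 40.3
t 8.15 tcp [760.2 -61.9 247.6] yaw 2.297 F [0.2 0.1 0.1] w 40.3 q [-0.19  0.75  0.84  1.67 -0.   -0.91]
target [760.481 -61.678 172.      2.3  ] units x,y,z,twist [ 0.003  2.506 -0.008] -0.017
```

View pics/side6z.png

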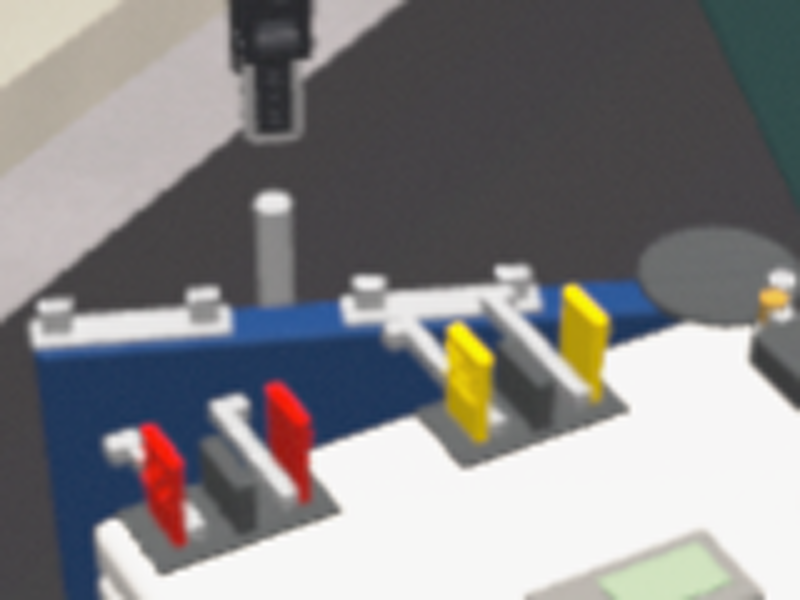

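View pics/top6z.png

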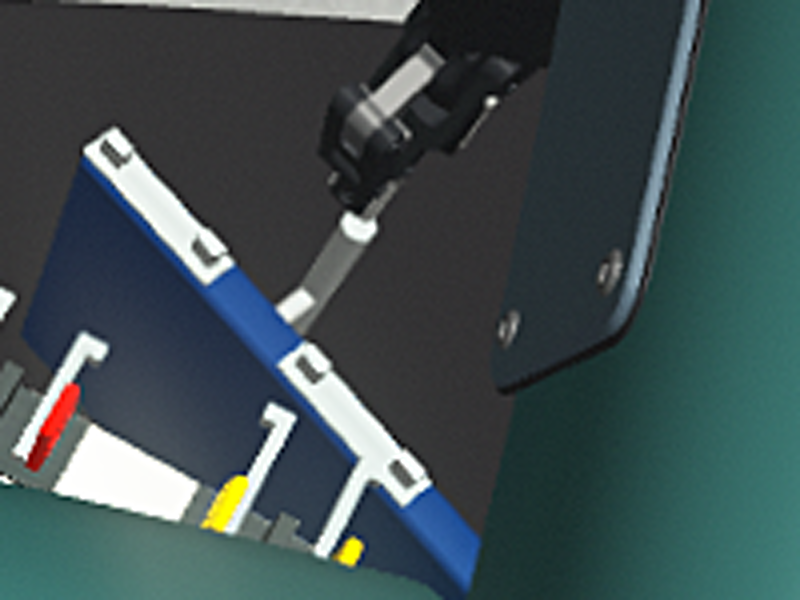

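```bash
python3 -m handwheel '[[40,0,0.8,0,0],[40,0,1.6,0,0],[40,0,2.2,0,0],[40,0,2.5,0,0],[40,0,2.5,0,0],[10,0,2.5,0,0],[10,0,2.5,0,0],[10,0,2.5,0,0]]' 50
python3 - <<'E'
from h import *
st()
im=ctrl.capture("side"); cv2.imwrite(f"pics/side7.png",im[:,:,::-1])
cv2.imwrite("pics/side7z.png",cv2.resize(im[60:180,240:400,::-1],(800,600),interpolation=cv2.INTER_CUBIC))
E
```

```text
clock: 9.25
eef_pos: [760.7, -62.1, 172.6]
eef_rot: [-1.572, 0.001, 2.297]
force: [-0.9, -0.7, 6.3]
gripper_width: 12.1
t 9.25 tcp [760.7 -62.1 172.6] yaw 2.297 F [-0.9 -0.7  6.3] w 12.1 q [-0.19  0.72  0.59  1.44 -0.   -0.91]
```

View pics/side7z.png

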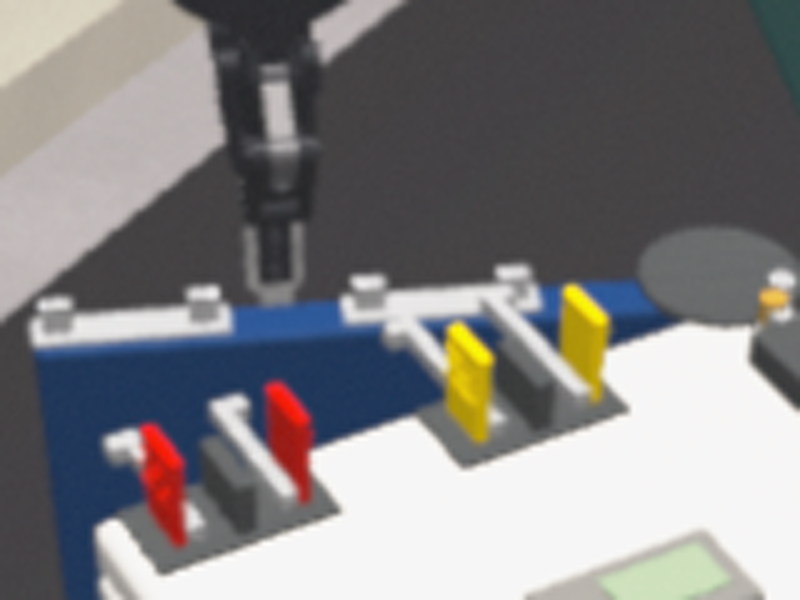

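```bash
python3 - <<'E'
from h import *
yw=2.297;c,s=np.cos(yw),np.sin(yw)
for th in np.linspace(.355,.955,9)[1:]:
    d=bar(th)-bar(.355); print(round(th,3),np.round([(c*d[0]+s*d[1])/30,(-s*d[0]+c*d[1])/30,np.degrees(th-.355)/10],2))
E
```

```text
0.43 [-0.42  0.14  0.43]
0.505 [-0.83  0.32  0.86]
0.58 [-1.22  0.53  1.29]
0.655 [-1.6   0.76  1.72]
0.73 [-1.96  1.02  2.15]
0.805 [-2.3   1.31  2.58]
0.88 [-2.62  1.62  3.01]
0.955 [-2.91  1.96  3.44]
```

```bash
python3 -m handwheel '[[10,-0.42,0,0.14,0.43],[10,-0.83,0,0.32,0.86],[10,-1.22,0,0.53,1.29],[10,-1.6,0,0.76,1.72],[10,-1.96,0,1.02,2.15],[10,-2.3,0,1.31,2.58],[10,-2.62,0,1.62,3.01],[10,-2.91,0,1.96,3.44]]'
python3 - <<'E'
from h import *
st(); b=bar(.955); print(b)
im=ctrl.capture("side"); cv2.imwrite(f"pics/side8.png",im[:,:,::-1])
yw=2.297-.6;c,s=np.cos(yw),np.sin(yw)
for th in np.linspace(.955,1.555,9)[1:]:
    d=bar(th)-bar(.955); print(round(th,3),np.round([(c*d[0]+s*d[1])/30,(-s*d[0]+c*d[1])/30,np.degrees(th-.955)/10],2))
E
```

```text
clock: 10.3
eef_pos: [771.7, -166.2, 172.5]
eef_rot: [-1.566, -0.001, 1.695]
force: [-26.1, 6.0, 13.8]
gripper_width: 12.4
t 10.3 tcp [ 771.7 -166.2  172.5] yaw 1.695 F [-26.1   6.   13.8] w 12.4 q [-0.31  0.8   0.74  1.52 -0.   -0.44]
[ 774.46544802 -165.99171919  190.        ]
1.03 [-0.42  0.14  0.43]
1.105 [-0.83  0.32  0.86]
1.18 [-1.22  0.53  1.29]
1.255 [-1.6   0.76  1.72]
1.33 [-1.96  1.02  2.15]
1.405 [-2.3   1.31  2.58]
1.48 [-2.62  1.62  3.01]
1.555 [-2.91  1.96  3.44]
```

View pics/side8.png

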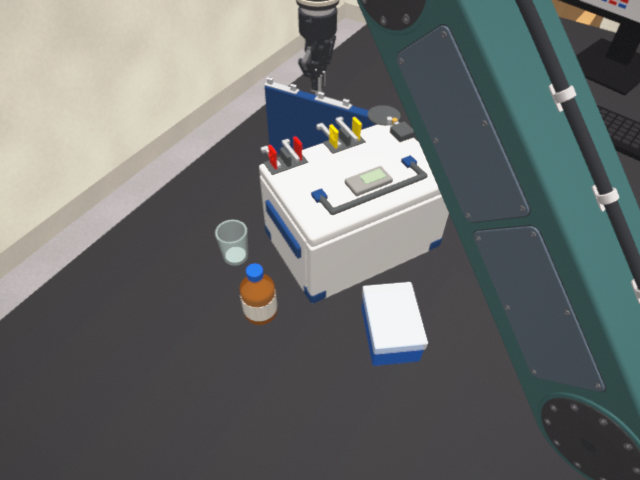

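```bash
python3 -m handwheel '[[10,-0.42,0,0.24,0.43],[10,-0.83,0,0.42,0.86],[10,-1.22,0,0.63,1.29],[10,-1.6,0,0.86,1.72],[10,-1.96,0,1.12,2.15],[10,-2.3,0,1.41,2.58],[10,-2.62,0,1.72,3.01],[10,-2.91,0,2.06,3.44]]'
python3 - <<'E'
from h import *
st(); print(bar(1.555))
im=ctrl.capture("side"); cv2.imwrite(f"pics/side9.png",im[:,:,::-1])
im=ctrl.capture("top"); cv2.imwrite(f"pics/top9.png",im[:,:,::-1])
yw=2.297-1.2;c,s=np.cos(yw),np.sin(yw)
for th in (1.6,1.65,1.68):
    d=bar(th)-bar(1.555); print(round(th,3),np.round([(c*d[0]+s*d[1])/30,(-s*d[0]+c*d[1])/30,np.degrees(th-1.555)/10],2))
E
```

```text
clock: 11.35
eef_pos: [722.7, -258.6, 172.5]
eef_rot: [-1.567, -0.002, 1.096]
force: [-13.6, 16.4, 12.6]
gripper_width: 12.5
t 11.35 tcp [ 722.7 -258.6  172.5] yaw 1.096 F [-13.6  16.4  12.6] w 12.5 q [-0.45  0.74  0.62  1.46  0.    0.02]
[ 727.10747082 -259.98154827  190.        ]
1.6 [-0.25  0.08  0.26]
1.65 [-0.53  0.19  0.54]
1.68 [-0.7   0.26  0.72]
```

View pics/side9.png

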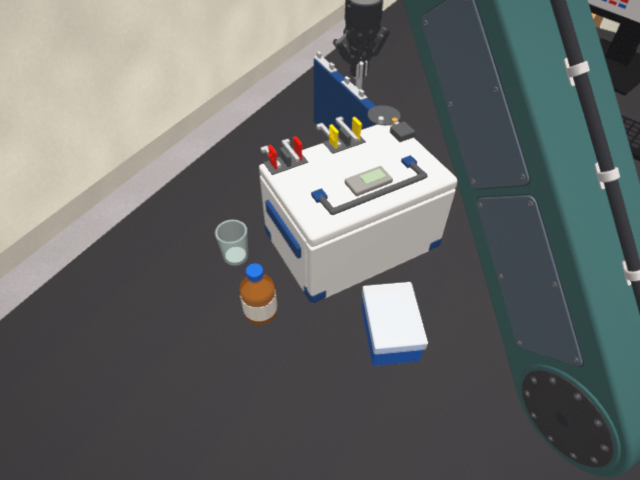

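View pics/top9.png

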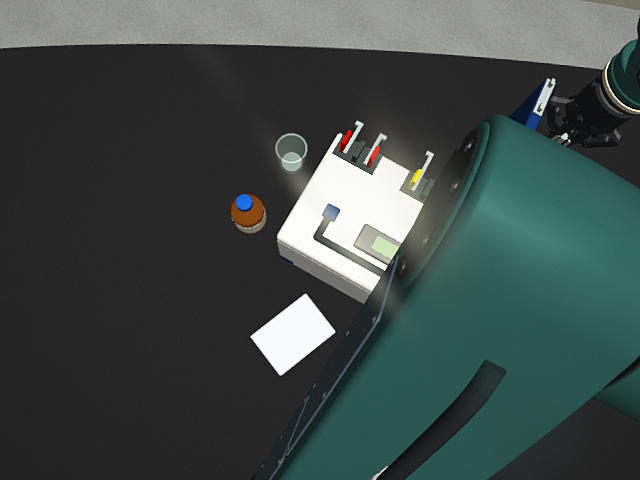

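```bash
python3 -m handwheel '[[10,-0.12,0,0.08,0.13],[10,-0.25,0,0.15,0.26],[10,-0.4,0,0.2,0.4],[10,-0.53,0,0.25,0.54],[10,-0.6,0,0.28,0.6],[10,-0.6,0,0.28,0.6],[10,-0.6,0,0.28,0.6],[10,-0.6,0,0.28,0.6]]' 50
python3 - <<'E'
from h import *
q=np.load("q.npy"); st()
for th in(1.5,1.55,1.6,1.65,1.7): print(th,bar(th).round(1))
im=ctrl.capture("side")[:,:,::-1].copy()
z=cv2.resize(im[40:160,270:430],(800,600),interpolation=cv2.INTER_CUBIC)
for th,col in((1.48,(0,0,255)),(1.65,(0,255,0))):
    c,s=np.cos(th),np.sin(th)
    P=[]
    for a,o in((20,-11),(268,-11),(268,11),(20,11)):   # gate ±11 thick about the hinge line
        P.append([-130+c*a+s*o,-113-s*a+c*o,190])
    u=((proj(w(q,np.array(P)),"side")-[270,40])*5).round().astype(int)
    cv2.polylines(z,[u.reshape(-1,1,2)],True,col,1)
cv2.imwrite("pics/side10.png",z)
E
```

```text
clock: 12.45
eef_pos: [708.4, -271.5, 172.5]
eef_rot: [-1.57, -0.002, 0.993]
force: [-3.6, 8.9, 8.7]
gripper_width: 12.8
t 12.45 tcp [ 708.4 -271.5  172.5] yaw 0.993 F [-3.6  8.9  8.7] w 12.8 q [-0.47  0.71  0.57  1.43  0.    0.1 ]
1.5 [ 733.7 -252.7  190. ]
1.55 [ 727.7 -259.3  190. ]
1.6 [ 721.4 -265.6  190. ]
1.65 [ 714.8 -271.6  190. ]
1.7 [ 707.9 -277.2  190. ]
```

View pics/side10.png

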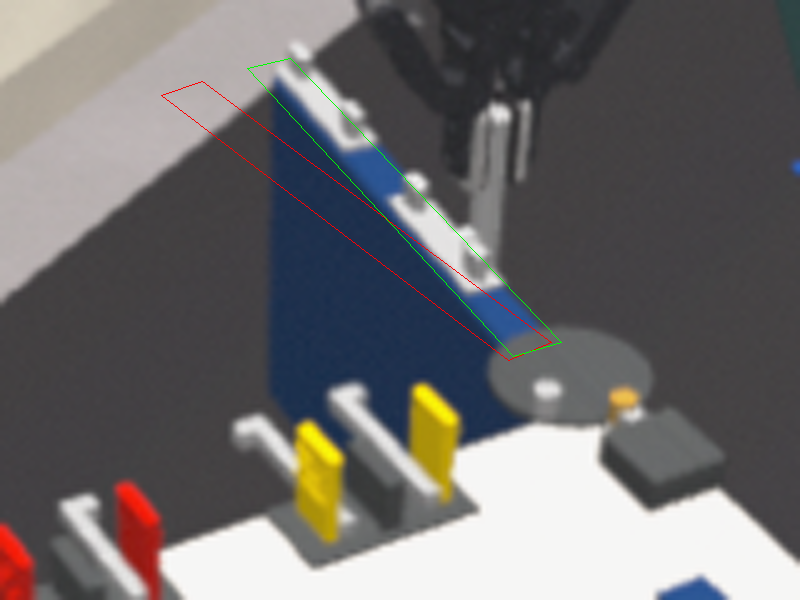

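```bash
python3 - <<'E'
from h import *
st()
im=ctrl.capture("side")[:,:,::-1]
cv2.imwrite("pics/side11.png",cv2.resize(im[45:105,335:415],(800,600),interpolation=cv2.INTER_CUBIC))
E
```

```text
t 12.5 tcp [ 708.4 -271.5  172.5] yaw 0.993 F [-3.9  8.5  8. ] w 12.6 q [-0.47  0.71  0.57  1.43  0.    0.1 ]
```

View pics/side11.png

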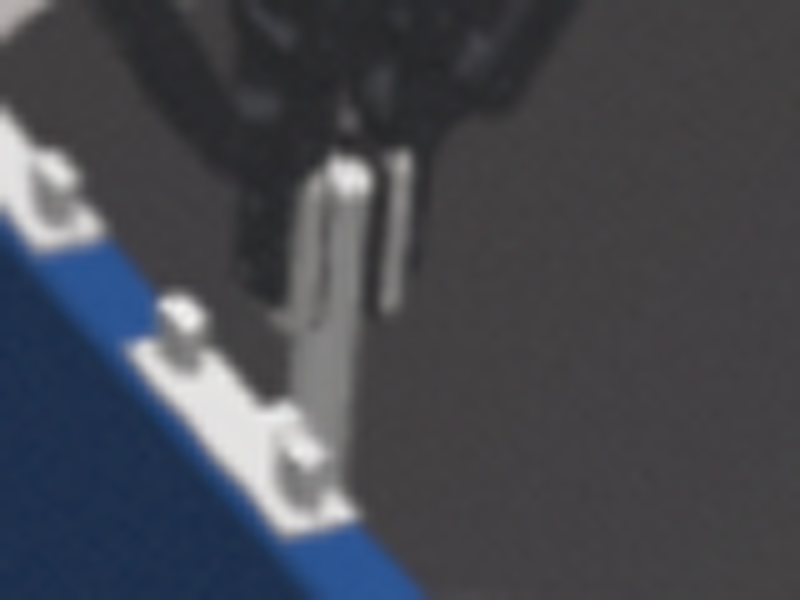

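```bash
python3 -m handwheel '[[10,0,0,0,0],[10,0,0,0,0],[10,0,0,0,0],[10,0,0,0,0],[10,0,0,0,0],[10,0,0,0,0],[10,0,0,0,0],[10,0,0,0,0]]' 50
python3 - <<'E'
from h import *
st()
im=ctrl.capture("side")[:,:,::-1]; cv2.imwrite("pics/side12.png",im)
a=cv2.imread("pics/side0.png").astype(int)
for nm,(x0,y0,x1,y1) in dict(reagent=(232,258,284,332),beaker=(210,216,252,270),tip=(354,276,434,370)).items():
    print(nm,abs(im[y0:y1,x0:x1].astype(int)-a[y0:y1,x0:x1]).max(2).mean().round(2))
b=cv2.imread("pics/side11.png"); z=cv2.resize(im[45:105,335:415],(800,600),interpolation=cv2.INTER_CUBIC); print("gate drift",abs(b.astype(int)-z).mean())
E
```

```text
clock: 13.55
eef_pos: [708.4, -271.5, 172.5]
eef_rot: [-1.57, -0.002, 0.993]
force: [-3.7, 9.3, 8.0]
gripper_width: 12.6
t 13.55 tcp [ 708.4 -271.5  172.5] yaw 0.993 F [-3.7  9.3  8. ] w 12.6 q [-0.47  0.71  0.57  1.43  0.    0.1 ]
reagent 1.67
beaker 1.66
tip 1.31
gate drift 0.8242770833333334
```

Nothing has moved: the gate holds steady, the grip is firm, and the bottle, tip box and beaker are in place. Handing in.

```bash
python3 -c "
from bench import ctrl
print(ctrl.finish_job())"
```

```text
the job is handed in; nothing more can be done
None
```

The gate is open and I handed the job in at about 13.6 s of the 46 s, with the gripper still holding the pull bar. The hand-in reports no verdict.

**What I did**
- I pinched the red tabs, and the gate sprang ajar and stopped on its safety catch (seen in the side picture).
- I pinched the yellow tabs, and the gate sprang on to about 0.36 rad.
- I gripped the bar with the pads across the gate and swung it past the check to about 1.65 rad.

**Last checks**
- **Gate angle:** the gate outline drawn over the picture put it at about 1.65 rad, against the 1.48 needed.
- **Holding still:** the tool pose did not change over a 1 s dwell, and the picture barely changed.
- **Grip:** the opening was 12.6 mm on the 14 mm bar at 50 N. The opening also read about 2 mm low when the tabs were at their stops.
- **Bystanders:** the bottle, tip box and beaker look unchanged from the first picture.

**Not as planned**
- By my fit, the bar sits about 5 mm off the pads' centre, still well within their 22 mm width.
- While swinging, up to about 27 N of sideways force built up along the gate because my arc was slightly too wide. I corrected it by moving the tool in, and about 10 N remained at the end.

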